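# Swing the pinned detergent drawer into its bay

### The job

The long white detergent drawer stands on a steel locating pin at its rear corner and sticks out across the teardown bench. Swing it a quarter turn around that pin until its long side lies along the low wooden batten, in its taped bay. Keep it flat on the bench and on its pin, and do not shift the smaller white drawer.

Things in the scene. Friction and masses are not known exactly. Their poses are not given: they have to be found in the camera images.
- drawer: Long white plastic drawer, an open box 200 x 115 mm, walls 50 mm high, 4 mm thick, about 0.35 kg, lying loose with a 16 mm hole in its floor over the jig's 12 mm pin. Origin: hole centre, on the underside. x runs along its length to the front panel, y across, z up; outer faces at x = -22 and +178, y = -22 and +93 mm. It starts 75 to 100 degrees counter-clockwise (from above) of its bay.
- drawer_front (a point): Centre of the outer face of the long drawer's front panel (115 mm wide, 60 mm high, 12 mm thick), at its free end, 30 mm above the bench; 178 mm along x and 35.5 mm along y from the drawer's origin.
- jig: Fixed jig: upright steel pin, 12 mm thick, 62 mm high, and a wooden batten, 100 x 22 x 30 mm high. Origin: pin axis at bench height. x runs parallel to the batten, y from batten to bay, z up. The batten spans x = 70 to 170, y = -47 to -25 mm and stops the drawer when its side y = -22 mm meets it. Flat tape marks the bay; in it the drawer's axes match the jig's.
- small_drawer: A bystander: a smaller white detergent drawer, 125 x 85 x 40 mm high (front panel 50 mm high), loose, not on a pin, to be left where it lies. Origin: centre of its underside; x runs along its length towards its front panel.
Things that resemble listed ones, but are neither listed nor needed, are in the scene too. Leave any green look-alike of the drawer alone.

How it is judged:
At the end, for the whole second after the job is handed in: The long drawer lies flat and still (tilt under 0.1 rad, under 10 mm up), hole within 12 mm of the pin, its length within 10 degrees of the batten's, its front panel at the batten's far end (over 120 mm along it from the pin); the small drawer is within 20 mm of its start (angle between the x axis of drawer and the x axis of jig, either way round below 0.175 rad and x of drawer_front in the frame of jig above 0.12 m and horizontal distance between drawer and jig below 0.012 m and angle between drawer's own z axis and vertical below 0.1 rad and height (world z) of drawer below 0.01 m and distance of small_drawer from where it was at the start of the episode below 0.02 m and linear speed of drawer below 0.02 m/s); the robot touches nothing.
It fails at once if the long drawer is lifted or tipped off its pin (horizontal distance between drawer and jig above 0.02 m or angle between drawer's own z axis and vertical above 0.35 rad or height (world z) of drawer above 0.03 m).
It fails at once if the small drawer is shifted by more than 20 mm (distance of small_drawer from where it was at the start of the episode above 0.02 m).
It also fails if it takes over 35 s, if anything falls off the work surface, if the arm or the gripper's body presses on something with over 40 N, if the wrist force passes 120 N, or if a joint passes its speed limit or range.

### The arm

A 6-joint arm with a two-finger parallel gripper is mounted at the origin on the work surface. World frame = base frame: x ahead of the robot, y to its left, z up, the work surface at z = 0. Lengths are in m, angles in rad, forces in N, time in s.
With the tool pointing down it reaches from about 0.375 to 0.975 m from the base axis. Payload 3.8 kg.
Tool frame: the origin (TCP) lies midway between the tips of the shut fingers; the grasp point (between the pads) lies 19 mm behind it; z points along the fingers, y is the line along which they close (so a half turn about z gives the same grasp; the last joint's range is limited). The gripper opens to 85 mm and grips with 20 to 120 N. Pads are 22 mm wide; open, the fingers measure 114 mm over their backs; the gripper's body (76 mm by 85 mm) begins 54 mm behind the grasp point. The pads swing forward as they close: fully open they stand 13 mm farther back than shut.
Start: joints at [-1.194, 0.264, 1.604, -0, 1.274, -0.037], TCP at [0.271, -0.618, 0.231] pointing down, gripper open.
Joint ranges: [-2.63, 2.63], [-0.94, 2.18], [0.31, 2.57], [-1.31, 4.45], [0, 2.66], [-2.55, 2.55]. Speed limits (rad/s): [2.57, 2.57, 3.14, 3.14, 3.14, 3.14].

### API

Orientations are given as a rotation vector (axis times angle).
In Python, from workcell import sensors, viewer, job gives the robot as it stands.
- The arm moves only by the shell command python3 -m inch 'ROWS' [FORCE]. ROWS is JSON, one flat list of numbers, 7 for each row, row after row: the shift along the tool's x, y, z in mm, then the turn, a rotation vector about the tool's x, y, z in degrees, then the finger opening in mm, from 0 to 85.4. A call has exactly 8 rows; each row shifts and turns the commanded pose from where the row before left it, along the tool's axes as they then stand; what a row does not reach is not made up. A row lasts 1/10 s, in which the tool goes at most 50 mm and 8.59 degrees, less where a joint would pass 70% of its speed; a pose out of reach is approached as far as the arm can. A call is refused whole if a number of a shift passes 50 or a number of a turn 8.59, either way. A call with a gripper value outside its range is refused whole. The fingers move at their own pace and stop on an object; FORCE is the grip in N (left out, the last holds). Time passes only in rows, so rows that do not move let the fingers close, or fill a call up. It gives the time, the measured TCP pose, the force, the opening and the grip force at its end, in the units of the state.
- sensors.read_state(): the state, without advancing time (a new reading comes with each control period).
- viewer.read_camera(name): name is "side" or "top" or "wrist"; returns the picture (480x640x3 uint8, red, green, blue); there is no depth.
- viewer.camera_params(name): a dict with "K" (3x3 intrinsics, pixels), "world_to_cam" (4x4, takes a point from world to camera coordinates). Camera axes: x right, y down, z forward; pixel columns grow to the right and rows downward; lengths in m; the calibration is good to about 2 mm. A picture is of the moment at which its call begins: read the wrist's pose just before it. camera_params takes no time and is no camera call; for the wrist camera it gives the pose at the moment of the call.
- job.finish_job(): hands the job in; it is judged then, once.
The state is a dict: "time": time; "q": joint angles; "joint_vel": joint speeds; "joint_torque": joint torques, N m; "tool_pos": TCP position; "tcp_rot": TCP orientation; "wrist_force": force on the tool from outside, world axes, zero at the start; "torque": the same for the moment, N m; "width": opening from 0.0 (shut) to 1.0 (fully open); "grip_force": force on a finger pad.
Only numpy, scipy, OpenCV 4.12 (cv2) and the standard library are available. Lean on these libraries where they do the work, as an engineer would, in place of code of your own. Each camera call takes 0.05 s, during which the arm holds its last target. There are 200 camera calls.

## Working session

There is one attempt and no reset: what is moved stays moved. The work goes in short steps, Python scripts to look and compute and a shell command to move; the robot and the scene stay as the last step left them, time stands still between calls to the robot, and variables do not carry over. Pictures are saved under pics/ and viewed, at most 10 in all, crops included, and the job is handed in when it is done.

```bash
mkdir -p pics; python3 - <<'E'
from workcell import sensors, viewer
import cv2, numpy as np
s=sensors.read_state(); print({k:np.round(v,3) for k,v in s.items()})
for n in("top","side"):
    im=viewer.read_camera(n); cv2.imwrite(f"pics/{n}0.png",im[:,:,::-1])
    p=viewer.camera_params(n); print(n,np.round(p["K"],1).tolist(),np.round(p["world_to_cam"],3).tolist())
E
```

```text
{'time': np.float64(0.0), 'q': array([-1.194,  0.265,  1.605,  0.   ,  1.274, -0.037]), 'joint_vel': array([ 0.001,  0.001,  0.   , -0.002,  0.   ,  0.001]), 'joint_torque': array([-4.0000e-03, -5.1512e+01, -3.6731e+01, -0.0000e+00,  1.3000e-02,
        0.0000e+00]), 'tool_pos': array([ 0.271, -0.617,  0.23 ]), 'tcp_rot': array([-3.072e+00, -6.450e-01,  1.000e-03]), 'wrist_force': array([ 0.102,  0.505, -0.65 ]), 'torque': array([-0.079,  0.033,  0.003]), 'grip_force': np.float64(0.0), 'width': np.float64(0.998)}
top [[600.4, 0.0, 323.8], [0.0, 600.4, 254.1], [0.0, 0.0, 1.0]] [[-0.016, -1.0, -0.015, 0.013], [-0.994, 0.017, -0.11, 0.368], [0.11, 0.013, -0.994, 1.606], [0.0, 0.0, 0.0, 1.0]]
side [[522.2, 0.0, 319.9], [0.0, 522.2, 241.5], [0.0, 0.0, 1.0]] [[-0.998, -0.066, 0.017, 0.369], [-0.056, 0.655, -0.754, 0.054], [0.039, -0.753, -0.657, 1.356], [0.0, 0.0, 0.0, 1.0]]
```

View pics/top0.png

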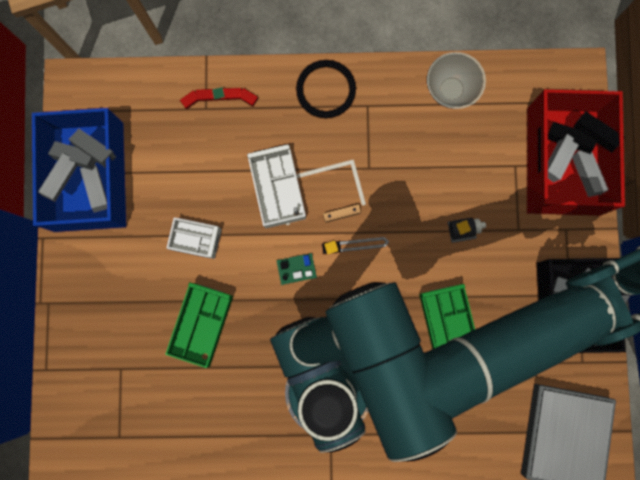

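View pics/side0.png

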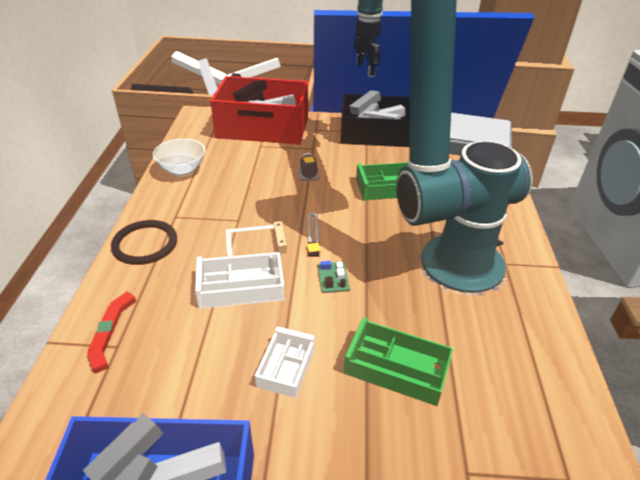

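Candidates: white long drawer at (277,185), small white drawer at (194,237), and green look-alikes at (200,325) and (447,315). The one at (277,185) fits: it is white, the larger of the two, and beside the batten (342,212) and tape. I'll confirm in an enlarged crop.

```bash
cat > h.py <<'E'
import numpy as np, cv2
from workcell import sensors, viewer
def cast(n,uv,z):
    p=viewer.camera_params(n); K=np.array(p["K"]); T=np.array(p["world_to_cam"]); R,t=T[:3,:3],T[:3,3]
    c=-R.T@t; d=R.T@np.linalg.inv(K)@np.array([uv[0],uv[1],1.]); return c+d*(z-c[2])/d[2]
def proj(n,P):
    p=viewer.camera_params(n); T=np.array(p["world_to_cam"]); q=np.array(p["K"])@(T[:3,:3]@P+T[:3,3]); return q[:2]/q[2]
E
python3 - <<'E'
import cv2,numpy as np
from h import *
im=cv2.imread("pics/top0.png")
cv2.imwrite("pics/crop0.png",cv2.resize(im[135:235,235:375],None,fx=5.7,fy=5.7,interpolation=cv2.INTER_CUBIC)[:600,:800])
h=cv2.cvtColor(im,cv2.COLOR_BGR2HSV)
m=((h[...,1]<60)&(h[...,2]>110)).astype(np.uint8); m[:, :150]=0;m[:,380:]=0;m[:135]=0;m[265:]=0
m2=cv2.morphologyEx(m,cv2.MORPH_CLOSE,np.ones((5,5)))
m2=cv2.morphologyEx(m2,cv2.MORPH_OPEN,np.ones((11,11)))
for c in cv2.findContours(m2,0,2)[0]:
    r=cv2.minAreaRect(c); b=cv2.boxPoints(r)
    print(cv2.contourArea(c),np.round(b,1).tolist()); print([np.round(cast("top",q,.045),3).tolist() for q in b])
E
```

```text
1402.5 [[166.3000030517578, 248.6999969482422], [172.6999969482422, 216.5], [218.3000030517578, 225.6999969482422], [211.8000030517578, 257.79998779296875]]
[[0.387, 0.428, 0.045], [0.474, 0.412, 0.045], [0.447, 0.289, 0.045], [0.361, 0.305, 0.045]]
3177.0 [[246.8000030517578, 152.6999969482422], [290.3999938964844, 143.3000030517578], [306.70001220703125, 219.0], [263.1000061035156, 228.39999389648438]]
[[0.647, 0.211, 0.045], [0.67, 0.092, 0.045], [0.461, 0.05, 0.045], [0.438, 0.168, 0.045]]
```

View pics/crop0.png

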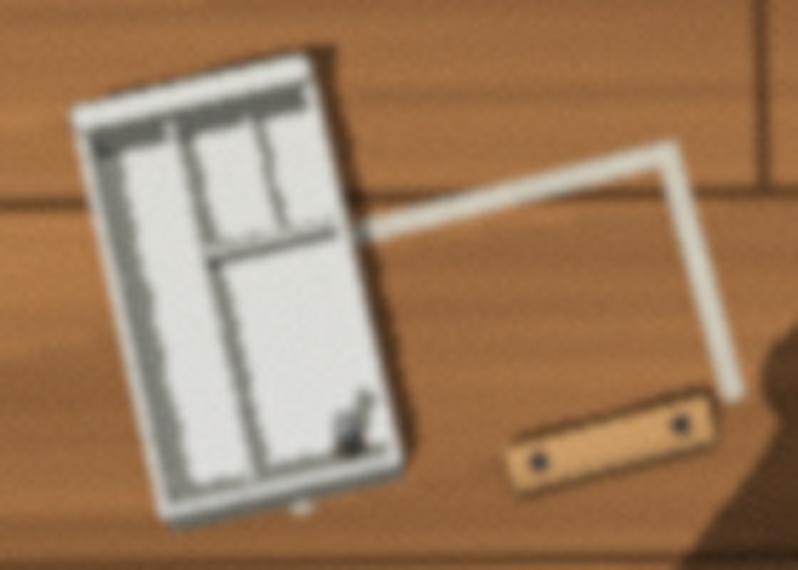

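Confirmed: the long white drawer has a pin at its lower-right corner (crop 348,443), its front panel at the top, and the batten and taped bay to its right. It needs a clockwise swing of about 90°. I'll compute the jig frame and the push points.

```bash
python3 - <<'E'
from h import *
f=lambda u,v,z: cast("top",(u/5.714+235,v/5.714+135),z)
RR,RL=f(403,462,.05),f(165,510,.05); FL,FR=f(73,108,.06),f(308,52,.06)
pt,pb=f(370,395,.062),f(350,443,.006)
print("rim",[np.round(x,3) for x in (RR,RL,FL,FR)],"pin top/base",pt.round(3),pb.round(3))
print("len",np.linalg.norm((FR-RR)[:2]),np.linalg.norm((FL-RL)[:2]),"wid",np.linalg.norm((RR-RL)[:2]),np.linalg.norm((FR-FL)[:2]))
a=(FR-RR)+(FL-RL); th=np.arctan2(a[1],a[0]); R=lambda t:np.array([[np.cos(t),-np.sin(t)],[np.sin(t),np.cos(t)]])
ctr=(RR+RL+FL+FR)[:2]/4; o=ctr-R(th)@[.078,.0355]; print("drawer yaw",np.degrees(th),"origin",o.round(4))
B=[f(*p,.03) for p in((508,455),(706,393),(716,440),(517,495))]
b=(B[1]-B[0])+(B[2]-B[3]); tj=np.arctan2(b[1],b[0]); bc=sum(B)[:2]/4; jo=bc-R(tj)@[.12,-.036]
print("batten len",np.linalg.norm(b)/2,"jig yaw",np.degrees(tj),"jig origin from batten",jo.round(4))
tl=[f(*p,0) for p in((670,150),(735,397),(360,235))]
print("tape yaw",np.degrees(np.arctan2(*(tl[0]-tl[2])[1::-1])),[R(tj).T@(p[:2]-o) for p in tl])
for k in np.linspace(th,tj,4): print(np.degrees(k).round(1),(o+R(k)@[.13,.104]).round(3))
print("pre",(o+R(th)@[.13,.135]).round(3))
E
```

```text
rim [array([0.469, 0.053, 0.05 ]), array([0.448, 0.165, 0.05 ]), array([0.639, 0.207, 0.06 ]), array([0.664, 0.095, 0.06 ])] pin top/base [0.498 0.068 0.062] [0.486 0.081 0.006]
len 0.19973799632461367 0.19554485953372602 wid 0.11375897453556906 0.1140074847270943
drawer yaw 12.176706035517482 origin [0.4861 0.0789]
batten len 0.09830578018385946 jig yaw -74.42805041320165 jig origin from batten [0.4806 0.0802]
tape yaw -75.45992655294526 [array([0.18849268, 0.09608144]), array([ 0.18327271, -0.0300906 ]), array([0.03165752, 0.09890629])]
12.2 [0.591 0.208]
-16.7 [0.64  0.141]
-45.6 [0.651 0.059]
-74.4 [ 0.621 -0.018]
pre [0.585 0.238]
```

```bash
python3 -m inch '[0,0,0,0,0,-8.5,0, 0,0,0,0,0,-8.5,0, 0,0,0,0,0,-8.5,0, 0,0,0,0,0,-8.5,0, 0,0,0,0,0,-8.5,0, 0,0,0,0,0,-8.5,0, 0,0,0,0,0,-8.5,0, 0,0,0,0,0,-8.3,0]' 40
```

```text
time: 0.9
tool_pos: [0.2712, -0.6176, 0.2305]
tcp_rot: [-2.184, -2.256, -0.001]
wrist_force: [0.2, 0.7, 0.0]
width: 0.0
grip_force: 0.0
```

```bash
python3 -m inch '[46,18,0,0,0,0,0, 46,18,0,0,0,0,0, 46,18,0,0,0,0,0, 46,18,0,0,0,0,0, 46,18,0,0,0,0,0, 46,18,0,0,0,0,0, 46,18,0,0,0,0,0, 46,18,0,0,0,0,0]' && python3 -m inch '[46,18,0,0,0,0,0, 46,18,0,0,0,0,0, 46,18,0,0,0,0,0, 46,18,0,0,0,0,0, 46,18,0,0,0,0,0, 46,18,0,0,0,0,0, 46,18,0,0,0,0,0, 46,18,0,0,0,0,0]'
```

```text
time: 1.7
tool_pos: [0.4056, -0.2443, 0.231]
tcp_rot: [-2.192, -2.25, -0.0]
wrist_force: [1.0, -0.5, 0.1]
width: 0.0
grip_force: 0.0
time: 2.5
tool_pos: [0.5399, 0.1274, 0.2309]
tcp_rot: [-2.191, -2.251, 0.001]
wrist_force: [0.3, -1.7, 0.3]
width: -0.001
grip_force: 0.0
```

```bash
python3 -m inch '[37,16,0,0,0,0,0, 37,16,0,0,0,0,0, 37,16,0,0,0,0,0, 0,0,0,0,0,-5,0, 0,0,0,0,0,-5,0, 0,0,45,0,0,0,0, 0,0,45,0,0,0,0, 0,0,0,0,0,0,0]' && python3 - <<'E'
from h import *
for n in("top","wrist"): cv2.imwrite(f"pics/{n}1.png",viewer.read_camera(n)[:,:,::-1])
a,b=[cv2.imread(f"pics/{n}1.png") for n in("top","wrist")]
a=cv2.resize(a[130:260,220:380],(400,325)); b=cv2.resize(b,(400,300))
o=np.zeros((325,800,3),np.uint8);o[:,:400]=a;o[:300,400:]=b;cv2.imwrite("pics/c1.png",o)
E
```

```text
time: 3.3
tool_pos: [0.579, 0.2354, 0.1331]
tcp_rot: [-1.982, -2.427, 0.021]
wrist_force: [-0.6, -0.6, -1.4]
width: -0.0
grip_force: 0.0
```

View pics/c1.png

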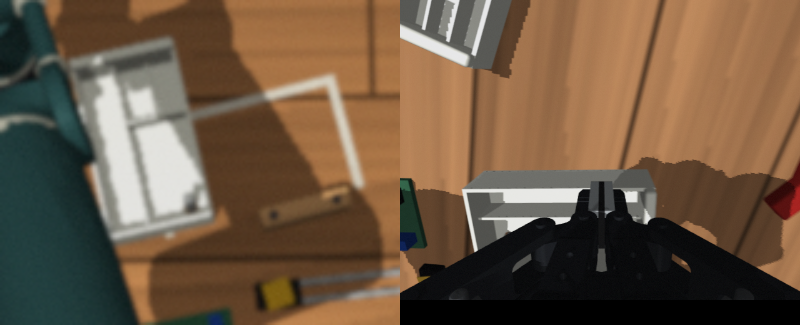

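The wrist view shows the drawer's near wall along row ~180 (composite) and the fingertips at (600,185), seen obliquely. I'll check where the planned touchdown lies relative to the wall.

```bash
python3 - <<'E'
from h import *
s=sensors.read_state(); t=s["tool_pos"]; print(t.round(3),np.degrees(2*np.arctan2(s["tcp_rot"][1],s["tcp_rot"][0])))
g=lambda x,y:((x-400)*1.6,y*1.6)
for z,p in((.05,(466,188)),(.05,(655,188)),(0,(475,170)),(0,(650,170))): print(z,cast("wrist",g(*p),z).round(3))
print(proj("wrist",np.array([t[0],t[1],.02]))/1.6+[400,0])
E
```

```text
[0.584 0.237 0.14 ] -258.4949851393991
0.05 [0.453 0.17  0.05 ]
0.05 [0.647 0.21  0.05 ]
0 [0.438 0.167 0.   ]
0 [0.651 0.21  0.   ]
[601.40426796 143.79601922]
```

Wall and touchdown agree (about 40 mm clearance, planned 42). Next: descend, close the gap to about 5 mm.

```bash
python3 -m inch '[0,0,35,0,0,0,0, 0,0,35,0,0,0,0, 0,0,30,0,0,0,0, 0,0,18,0,0,0,0, 0,0,0,0,0,0,0, -10,0,0,0,0,0,0, -10,0,0,0,0,0,0, -5,0,0,0,0,0,0]' && python3 -m inch '[-7,7,0,0,0,3,0, -7,5.2,0,0,0,3,0, -7,5.2,0,0,0,3,0, -7,5.2,0,0,0,3,0, -7,5.2,0,0,0,3,0, -7,5.2,0,0,0,3,0, -7,5.2,0,0,0,3,0, 0,0,0,0,0,0,0]'
```

```text
time: 4.2
tool_pos: [0.5922, 0.2123, 0.0259]
tcp_rot: [1.987, 2.43, 0.005]
wrist_force: [0.1, -0.9, -0.3]
width: 0.001
grip_force: 0.0
time: 5.0
tool_pos: [0.6316, 0.1653, 0.0248]
tcp_rot: [2.398, 2.027, 0.003]
wrist_force: [0.4, -0.2, 0.0]
width: 0.001
grip_force: 0.0
```

```bash
python3 -m inch '[-9.3,7.3,0,0,0,4,0, -9.3,7.3,0,0,0,4,0, -9.3,7.3,0,0,0,4,0, -9.3,7.3,0,0,0,4,0, -9.3,7.3,0,0,0,4,0, -9.3,7.3,0,0,0,4,0, -9.3,7.3,0,0,0,4,0, 0,0,0,0,0,0,0]' && python3 - <<'E'
from h import *
s=sensors.read_state(); t=s["tool_pos"]; r=s["tcp_rot"]; k=2*np.arctan2(r[1],r[0])-np.pi/2; d=t[:2]-[.486,.079]
print("yaw",np.degrees(k),"ab",d@[np.cos(k),np.sin(k)],d@[-np.sin(k),np.cos(k)],s["wrist_force"].round(2))
a,b=viewer.read_camera("top")[:,:,::-1],viewer.read_camera("side")[:,:,::-1]
a=cv2.resize(a[130:260,220:380],(400,325)); b=cv2.resize(b[180:340,160:360],(400,320))
o=np.zeros((325,800,3),np.uint8);o[:,:400]=a;o[:320,400:]=b;cv2.imwrite("pics/c2.png",o)
E
```

```text
time: 5.8
tool_pos: [0.6541, 0.0866, 0.0242]
tcp_rot: [2.817, 1.389, 0.002]
wrist_force: [0.4, -0.1, 0.5]
width: -0.0
grip_force: 0.0
yaw -37.51856942666789 ab 0.12869991782622928 0.10837709030757131 [ 0.43 -0.13  0.54]
```

View pics/c2.png

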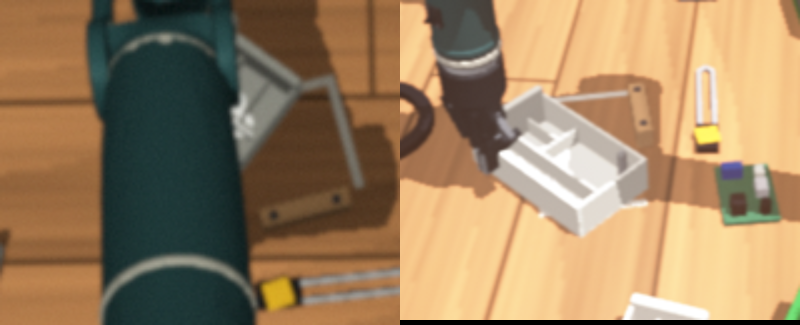

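The side view (right half) shows the drawer flat, pin still in its hole at (622,160), swung about halfway with the fingers against its outer wall. I'll continue the arc.

```bash
python3 -m inch '[-9.3,7.3,0,0,0,4,0, -9.3,7.3,0,0,0,4,0, -9.3,7.3,0,0,0,4,0, -9.3,7.3,0,0,0,4,0, -9.3,7.3,0,0,0,4,0, -9.3,7.3,0,0,0,4,0, -9.3,7.3,0,0,0,4,0, 0,0,0,0,0,0,0]' && python3 -m inch '[-3.4,2.7,0,0,0,1.5,0, -3.4,2.7,0,0,0,1.5,0, -3.4,2.7,0,0,0,1.5,0, -3.4,2.7,0,0,0,1.5,0, -2.3,1.9,0,0,0,1,0, -2.3,1.9,0,0,0,1,0, 0,0,0,0,0,0,0, 0,0,0,0,0,0,0]'; python3 - <<'E'
from h import *
s=sensors.read_state(); t=s["tool_pos"]; r=s["tcp_rot"]; k=2*np.arctan2(r[1],r[0])-np.pi/2; d=t[:2]-[.486,.079]
print("yaw",np.degrees(k),"ab",d@[np.cos(k),np.sin(k)],d@[-np.sin(k),np.cos(k)],s["wrist_force"].round(2))
b=viewer.read_camera("side")[:,:,::-1]
cv2.imwrite("pics/c3.png",cv2.resize(b[180:330,160:360],(800,600)))
E
```

```text
time: 6.7
tool_pos: [0.637, 0.0071, 0.0235]
tcp_rot: [3.07, 0.668, -0.0]
wrist_force: [0.5, 1.1, 0.4]
width: 0.0
grip_force: 0.0
time: 7.5
tool_pos: [0.6255, -0.0131, 0.0233]
tcp_rot: [3.109, 0.451, -0.0]
wrist_force: [0.3, -0.0, 0.9]
width: -0.002
grip_force: 0.5
yaw -73.48503988492725 ab 0.1279950594908617 0.10758171262814124 [ 0.33 -0.01  0.91]
```

View pics/c3.png

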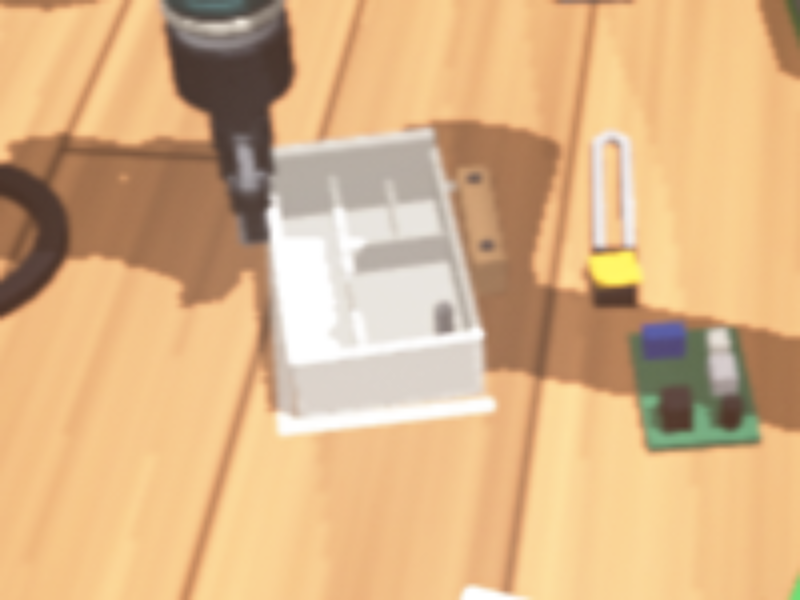

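The drawer is nearly against the batten (480,230), with a small gap left and the pin in its hole. I'll nudge gently until the force rises.

```bash
python3 -m inch '[-1.5,1,0,0,0,0.6,0, -1.5,1,0,0,0,0.6,0, -1.5,1,0,0,0,0.6,0, 0,0,0,0,0,0,0, 0,0,0,0,0,0,0, 0,0,0,0,0,0,0, 0,0,0,0,0,0,0, 0,0,0,0,0,0,0]'
```

```text
time: 8.35
tool_pos: [0.6219, -0.0169, 0.0232]
tcp_rot: [-3.116, -0.402, 0.001]
wrist_force: [0.5, -2.1, 0.7]
width: 0.002
grip_force: 0.3
```

```bash
python3 -m inch '[-1,0,0,0,0,0,0, -1,0,0,0,0,0,0, -1,0,0,0,0,0,0, 0,0,0,0,0,0,0, 0,0,0,0,0,0,0, 0,0,0,0,0,0,0, 0,0,0,0,0,0,0, 0,0,0,0,0,0,0]'
```

```text
time: 9.15
tool_pos: [0.619, -0.0176, 0.0232]
tcp_rot: [-3.116, -0.402, 0.001]
wrist_force: [-0.2, -1.1, -0.6]
width: -0.0
grip_force: 0.2
```

```bash
python3 -m inch '[-1,0,0,0,0,0,0, -1,0,0,0,0,0,0, 0,0,0,0,0,0,0, 0,0,0,0,0,0,0, 0,0,0,0,0,0,0, 0,0,0,0,0,0,0, 0,0,0,0,0,0,0, 0,0,0,0,0,0,0]'; python3 -m inch '[10,0,0,0,0,0,0, 15,0,0,0,0,0,0, 30,0,0,0,0,0,0, 0,0,-45,0,0,0,0, 0,0,-45,0,0,0,0, 0,0,-45,0,0,0,0, 0,0,-45,0,0,0,0, 0,0,0,0,0,0,0]'
```

```text
time: 9.95
tool_pos: [0.6173, -0.0182, 0.0233]
tcp_rot: [-3.116, -0.402, 0.0]
wrist_force: [1.4, -0.1, -0.5]
width: -0.001
grip_force: 0.5
time: 10.75
tool_pos: [0.676, -0.0041, 0.213]
tcp_rot: [3.113, 0.402, 0.023]
wrist_force: [0.4, -0.7, 0.3]
width: 0.004
grip_force: 0.0
```

```bash
python3 -m inch '[0,-45,0,0,0,0,0, 0,-45,0,0,0,0,0, 0,-45,0,0,0,0,0, 0,-45,0,0,0,0,0, 0,-45,0,0,0,0,0, 0,-45,0,0,0,0,0, 0,0,0,0,0,0,0, 0,0,0,0,0,0,0]'; python3 - <<'E'
from h import *
a,b=viewer.read_camera("top")[:,:,::-1],viewer.read_camera("side")[:,:,::-1]
cv2.imwrite("pics/top4.png",a)
a=cv2.resize(a[130:280,220:380],(400,375)); b=cv2.resize(b[180:330,160:360],(400,300))
o=np.zeros((375,800,3),np.uint8);o[:,:400]=a;o[:300,400:]=b;cv2.imwrite("pics/c4.png",o)
E
```

```text
time: 11.55
tool_pos: [0.6014, 0.2582, 0.2027]
tcp_rot: [3.115, 0.406, -0.001]
wrist_force: [-0.2, -0.5, 0.6]
width: 0.001
grip_force: 0.0
```

View pics/c4.png

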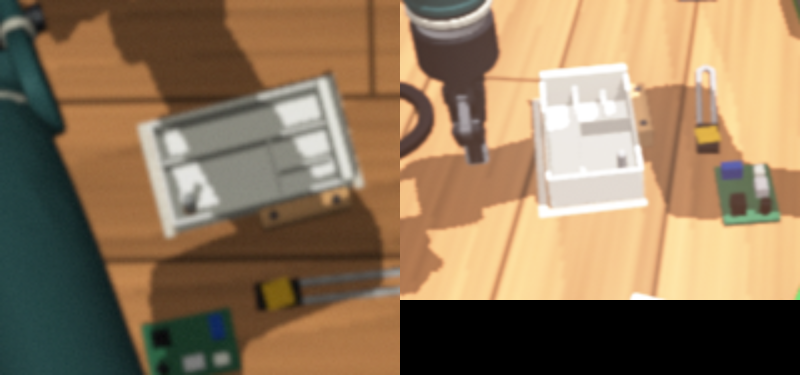

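The drawer lies in its bay alongside the batten, pin in its hole, flat, robot clear. I'll do a numeric check of its angle.

```bash
python3 - <<'E'
from h import *
f=lambda u,v,z: cast("top",(u/2.5+220,v/2.5+130),z)[:2]
RL,RR,FL,FR=f(156,131,.05),f(178,228,.05),f(329,74,.06),f(359,185,.06)
ang=lambda v:np.degrees(np.arctan2(v[1],v[0]))
a=FL-RL+FR-RR; print("yaw",ang(a),ang(FL-RL),ang(FR-RR),"len",np.linalg.norm(a)/2,"wid",np.linalg.norm(RL-RR))
k=np.radians(-75); print("front x in jig",((FL+FR)/2-[.486,.079])@[np.cos(k),np.sin(k)])
im=cv2.imread("pics/top4.png"); h=cv2.cvtColor(im,cv2.COLOR_BGR2HSV)
m=((h[...,1]<60)&(h[...,2]>110)).astype(np.uint8); m[:,:150]=0;m[:,232:]=0;m[:200]=0;m[265:]=0
print("small visible",m.sum(), cv2.minAreaRect(cv2.findNonZero(m)) if m.sum() else "")
E
```

```text
yaw -75.64382930041894 -73.22331765342082 -78.03157472595043 len 0.19695574260398893 wid 0.10875418665326131
front x in jig 0.17924347247560227
small visible 888 ((186.8902587890625, 236.01219177246094), (35.55010986328125, 33.0357551574707), 12.094757080078125)
```

```bash
python3 -c "
from workcell import job; print(job.finish_job())"
```

```text
the job is handed in; nothing more can be done
None
```

The long drawer is swung about 88° into its taped bay, within about 2° of the batten by camera measurement, flat and on its pin; the arm never went near the small drawer, and I handed the job in at about 11.7 s with the robot clear (no verdict was returned).

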